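Clip the sign stand to the pastry tray, release its mast and hold it up

ROBOT

A 6-joint arm with a two-finger parallel gripper is mounted at the origin on the work surface. World frame = base frame: x ahead of the robot, y to its left, z up, the work surface at z = 0. Lengths are in m, angles in rad, forces in N, time in s.
With the tool pointing down it reaches from about 0.35 to 0.775 m from the base axis. Payload 7.3 kg.
Tool frame: the origin (TCP) lies on the centre line of the jaws, within the pads' length; the fingertips stand robot.nose_length ahead of it and the grasp point (between the pads) is the TCP (robot.nose_length is the distance from the TCP to the fingertips, in m); z points along the fingers, y is the direction in which the jaws open and shut (so a half turn about z gives the same grasp; the last joint's range is limited). The gripper opens to 92 mm and grips with 3 to 60 N. Pads are 19 mm wide; open, the fingers measure 130 mm over their backs; the gripper's body (75 mm by 190 mm) begins 47 mm behind the grasp point.
Start: joints at [-0.146, 0.342, 1.524, -0, 1.275, -0.146], TCP at [0.525, 0, 0.212] pointing down, gripper open.
Joint ranges: [-2.53, 2.53], [-0.77, 2.02], [0.04, 2.7], [-1, 4.14], [0.28, 2.66], [-3.11, 3.11]. Speed limits (rad/s): [2.57, 2.57, 3.14, 3.14, 3.14, 3.14].

INTERFACE

Orientations are given as [roll, pitch, yaw] about the fixed x, y, z axes, in that order (R = Rz(yaw) Ry(pitch) Rx(roll)).
In Python, from cell import robot, read_camera gives the robot as it stands.
- The arm moves only by the shell command python3 -m crank 'ROWS' [FORCE]. ROWS is JSON, a list of rows, each a list of 7 numbers: the shift along the tool's x, y, z in cm, then the turn, a rotation vector about the tool's x, y, z in degrees, then the opening, from 0 (shut) to 1 (fully open). In form: [[tx, ty, tz, wx, wy, wz, jaw], ...]. A call has 1 to 5 rows; each row is the pose to reach, as a shift and turn from the pose commanded when the call began, along the tool's axes at that moment; what a row does not reach only later rows make up. A row lasts 1/8 s, in which the tool goes at most 62.5 mm and 10.7 degrees, less where a joint would pass 70% of its speed; a pose out of reach is approached as far as the arm can. A call with a gripper value outside its range is refused whole. The fingers move at their own pace and stop on an object; FORCE is the grip in N (left out, the last holds). Time passes only in rows, so rows that repeat a pose let the fingers close. It gives the time, the measured TCP pose, the force and the opening at its end, in the units of the state.
- robot.observe(): the state, without advancing time (a new reading comes with each control period).
- read_camera(name): name is "scene" or "side" or "wrist"; returns a dict with "frame" (384x512x3 uint8, red, green, blue), "intrinsics" (3x3 intrinsics, pixels), "distortion" ([k1, k2, p1, p2, k3] as OpenCV has them; the pictures are not rectified), "R" (3x3) and "t" (3): a world point X has camera coordinates R X + t. Camera axes: x right, y down, z forward; pixel columns grow to the right and rows downward; lengths in m; the calibration is good to about 2 mm. A picture is of the moment at which its call begins. There is no depth.
- robot.hand_in(): hands the job in, once; it reports no verdict.
The state is a dict: "time": time; "qpos": joint angles; "qvel": joint speeds; "joint_efforts": joint torques, N m; "tool_pos": TCP position; "tool_rot": TCP orientation; "contact_force": force on the tool from outside, world axes, zero at the start; "torque": the same for the moment, N m; "opening": finger opening in m.
Only numpy, scipy, OpenCV 4.12 (cv2) and the standard library are available. Lean on these libraries where they do the work, as an engineer would, in place of code of your own. Each camera call takes 0.05 s, during which the arm holds its last target.

TASK

Put up the sign stand beside the blue pastry tray: first press its green hinged clip down over the tray's rim until it snaps fully shut, then push the orange button all the way in, then take the mast by the black grip and pull it straight up, past the first stop, to its second and last stop. The mast sinks back if let go, so finish while still gripping it there, fully extended, ready for a colleague to slip the card in. Leave the pastries and the crockery where they are.

Things in the scene. Friction and masses are not known exactly. Their poses are not given: they have to be found in the camera images.
- stand: sign stand, fixed to the table: grey foot 155 x 100 mm, 30 mm high, with an upright aluminium sleeve (34 mm across, top at 120 mm). Origin on the table under the axis of the sleeve; z up; its x axis points from the sleeve towards the card frame (the button is the other way), its y axis towards the tray.
- clip (a joint): green hinged clip, angle in rad: 0 = shut (flat, level), starts at 0.45 to 0.75 (raised). Hinge line parallel to the stand's x axis, at y = +35 mm, z = 50 mm in the stand's frame; the flap is 90 mm long from the hinge, 44 mm wide, 6 mm thick, and swings down over the tray's rim. It stays where left while high; between about 0.37 and 0.17 rad a spring catch resists (2 to 4 N at the clip_pad), and pushed past that it snaps to 0 and is held shut.
- clip_pad (a point): point on the clip's top face, mid-width, 55 mm from the hinge line, where to press; moves with the clip. Shut, it lies at x = 0, y = +90 mm, z = 53 mm in the stand's frame.
- button (a joint): travel of the orange release button in m: 0 = out, 0.008 = fully in. It moves straight down against about 3 N and stays in. While it is out a bolt locks the mast.
- button_top (a point): centre of the button's top face (26 mm across), as built at x = -75 mm, y = 0, z = 97 mm in the stand's frame; its grey tower (42 x 50 mm) ends at 85 mm.
- mast (a joint): how far the mast is pulled up in m: 0 = down (start), first stop at about 0.050 (a spring catch: it goes on past it with a pull of about 9 N in all), second and last stop 0.100 (hard stop). The mast weighs about 0.25 kg and, with the button in, slides down to the first stop or lower when let go. At the second stop an orange band on the rod shows just above the sleeve.
- mast_grip (a point): centre of the black grip block on top of the mast, on the sleeve's axis, 145 mm above the table when down, 245 mm at the second stop. Block 28 mm (stand's x) by 24 mm (stand's y) by 40 mm high, nothing above it; grasp from above across the 24 mm. The clear card frame (90 x 7 x 71 mm) sticks out from the block along the stand's +x, from 26 to 116 mm off the axis, from 18 mm above to 54 mm below the grip's centre.
- tray: fixed blue tray 300 x 200 mm, 42 mm high, walls 5 mm, long sides along the stand's x; origin under its centre, at the stand's y = +180 mm.
- bun0: brown bun, 72 mm across, 40 mm high, loose in the tray; origin under its centre. Leave alone.
- bun1: golden bun, same size, loose in the tray. Leave alone.
- crescent: crescent roll, 108 mm long, 28 mm high, loose in the tray; origin under its middle. Leave alone.
- mug: blue mug, 80 mm across, 85 mm high, loose; origin under its centre. Leave alone.
- bowl: white bowl, 120 mm across, 50 mm high, loose; origin under its centre. Leave alone.
- jam: amber jar with yellow cap, 60 mm across, 75 mm high, loose; origin under its centre. Leave alone.

How it is judged:
On the way, in this order (a step that is already met when the one before it is completed fails the run):
1. the clip is snapped shut over the tray's rim (value of joint clip below 0.06 rad), for 0.2 s.
2. then the button is pushed in (value of joint button above 0.006 m), for 0.1 s.
3. then the mast is pulled up to its second stop by the fingers (value of joint mast above 0.093 m and contact force between the fingers and mast above 1 N), for 0.3 s.
At the end, for the whole second after the job is handed in: The clip is shut (under 0.06 rad), the button is in (over 6 of its 8 mm), the mast is at its second stop (over 93 of 100 mm) and the fingers are holding it there (over 1 N of contact) (all of step 3 and value of joint clip below 0.06 rad and value of joint button above 0.006 m); the arm keeps its last pose, push and grip.
It fails at once if a pastry is moved over 30 mm (distance of any of bun0, bun1, crescent from where it was at the start of the episode above 0.03 m).
It fails at once if the mug, bowl or jam jar is moved over 30 mm (distance of any of mug, bowl, jam from where it was at the start of the episode above 0.03 m).
It also fails if it takes over 51 s, if anything falls off the work surface, if the arm or the gripper's body presses on something with over 40 N, if the wrist force passes 120 N, or if a joint passes its speed limit or range.

## Working session

There is one attempt and no reset: what is moved stays moved. The work goes in short steps, Python scripts to look and compute and a shell command to move; the robot and the scene stay as the last step left them, time stands still between calls to the robot, and variables do not carry over. Pictures are saved under pics/ and viewed, and the job is handed in when it is done.

```bash
ls; mkdir -p pics; python3 - <<'E'
from cell import robot, read_camera
import cv2,pickle
for n in ["scene","side","wrist"]:
    c=read_camera(n); cv2.imwrite(f"pics/{n}0.png",c["frame"][:,:,::-1]); pickle.dump(c,open(f"pics/{n}0.pkl","wb"))
print(robot.observe(), robot.nose_length)
E
```

```text
pics
{'time': 0.15, 'qpos': array([-1.45988260e-01,  3.42583408e-01,  1.52476917e+00, -8.95197315e-06,
        1.27540564e+00, -1.45968824e-01]), 'qvel': array([-0.00204867, -0.00404828, -0.00334906, -0.00054017, -0.00066894,
       -0.00048509]), 'joint_efforts': array([ 7.52666965e-04, -4.31470585e+01, -2.44352603e+01,  7.18239485e-02,
        5.38185902e-02, -1.32920518e-04]), 'tool_pos': array([5.24689005e-01, 7.12718854e-05, 2.11903785e-01]), 'tool_rot': array([-3.14043824e+00, -1.61061603e-04,  1.57077941e+00]), 'contact_force': array([-0.80277866, -1.07880673,  0.40852273]), 'torque': array([-0.01160195,  0.00645971,  0.03135562]), 'opening': 0.09176734842360872} 0.019
```

View pics/scene0.png

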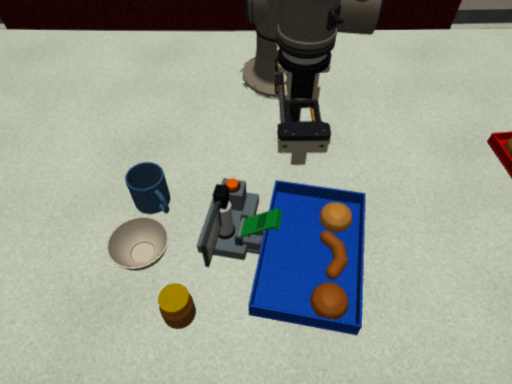

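View pics/side0.png

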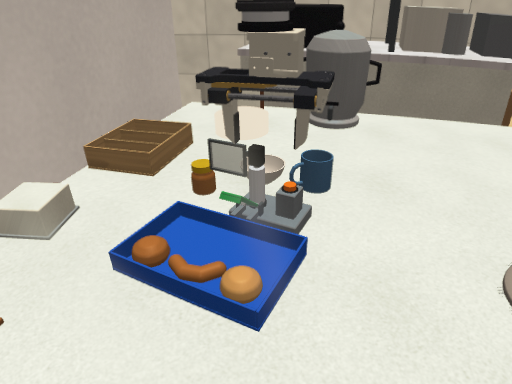

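View pics/wrist0.png

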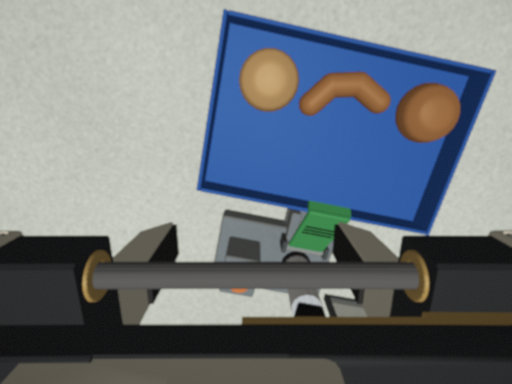

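```bash
cat > h.py <<'E'
import numpy as np,cv2,pickle
from scipy.optimize import least_squares
def proj(c,X):
    X=np.atleast_2d(X).astype(float)
    p,_=cv2.projectPoints(X,cv2.Rodrigues(np.array(c["R"]))[0],np.array(c["t"],float),np.array(c["intrinsics"]),np.array(c["distortion"]))
    return p[:,0]
def S2W(p,s):
    s=np.atleast_2d(s); c_,s_=np.cos(p[2]),np.sin(p[2])
    return np.c_[p[0]+c_*s[:,0]-s_*s[:,1],p[1]+s_*s[:,0]+c_*s[:,1],s[:,2]]
E
python3 - <<'E'
from h import *
C={n:pickle.load(open(f"pics/{n}0.pkl","rb")) for n in ["scene","side","wrist"]}
T=np.array([[-.15,.08,.042],[-.15,.28,.042],[.15,.28,.042],[.15,.08,.042]])
O={"scene":[(275,184),(367,190),(362,325),(253,316)],"side":[(307,243),(266,311),(115,256),(177,207)],"wrist":[(199,188),(224,11),(494,72),(430,233)]}
def f(p,ns=O): return np.concatenate([(proj(C[n],S2W(p,T))-O[n]).ravel() for n in ns])
for ns in [["scene"],["side"],["wrist"],list(O)]:
    r=least_squares(lambda p:f(p,ns),[.55,0,0],loss="soft_l1"); print(ns,r.x.round(4),f(r.x,ns).round(1))
p=r.x; np.save("p.npy",p)
for n,(a,b,w,h) in {"scene":(170,160,130,110),"side":(190,130,130,110)}.items():
    im=C[n]["frame"][:,:,::-1].copy()
    k=6; z=cv2.resize(im[b:b+h,a:a+w],None,fx=k,fy=k,interpolation=cv2.INTER_CUBIC)
    pts=S2W(p,[[-.075,0,.097],[0,0,.165],[0,0,.12],[-.014,.012,.165],[-.014,-.012,.165],[.014,.012,.165],[.116,0,.163],[.116,0,.091]])
    for q in proj(C[n],pts): cv2.circle(z,(int((q[0]-a+.5)*k),int((q[1]-b+.5)*k)),3,(255,0,255),-1)
    for th in (.4,.5,.6,.7,.8):
        q=proj(C[n],S2W(p,[[x,.035+.09*np.cos(th),.05+.09*np.sin(th)] for x in (-.022,.022)]))
        for u in q: cv2.circle(z,(int((u[0]-a+.5)*k),int((u[1]-b+.5)*k)),2,(0,0,255),-1)
    cv2.imwrite(f"pics/{n}_z.png",z)
E
```

```text
['scene'] [ 0.5915 -0.13   -0.1647] [-0.4 -2.9 -1.6  1.8  5.9  2.  -0.1 -6.3]
['side'] [ 0.5809 -0.1336 -0.1624] [ 3.  -7.5  0.2  1.5 -6.4 -0.6 -0.3 -5.3]
['wrist'] [ 0.5828 -0.1354 -0.1991] [-2.5  4.8 -0.3 -0.8  4.6 -0.6  0.1  4.4]
['scene', 'side', 'wrist'] [ 0.5828 -0.1339 -0.1863] [ -0.9  -5.1  -2.6   1.1   0.8   0.1  -4.2 -10.4   0.3  -7.   -6.4   1.2
  -8.4  -3.2  -0.8  -6.5  -3.6   5.   -4.1  -1.1   2.5  -4.7   0.1   1.8]
```

```bash
python3 - <<'E'
from h import *
C={n:pickle.load(open(f"pics/{n}0.pkl","rb")) for n in ["scene","side","wrist"]}
for n in C: print(n, np.round(C[n]["distortion"],3), C[n]["intrinsics"][0][0])
p=np.load("p.npy")
T=np.array([[-.15,.08,.042],[-.15,.28,.042],[.15,.28,.042],[.15,.08,.042]])
for n in C:
    im=C[n]["frame"][:,:,::-1].copy()
    z=cv2.resize(im,None,fx=1.5,fy=1.5,interpolation=cv2.INTER_CUBIC)
    P=T.copy()
    for zz,c in((.042,(0,255,255)),(0,(0,255,0))):
        P[:,2]=zz
        cv2.polylines(z,[(1.5*proj(C[n],S2W(p,P))).astype(int)],True,c,1)
    cv2.imwrite(f"pics/{n}_o.png",z)
E
```

```text
scene [0.033 0.    0.    0.    0.   ] 393.4657515313067
side [-0.088  0.     0.     0.     0.   ] 353.12740674014236
wrist [0.01 0.   0.   0.   0.  ] 293.2078169808248
```

View pics/scene_o.png

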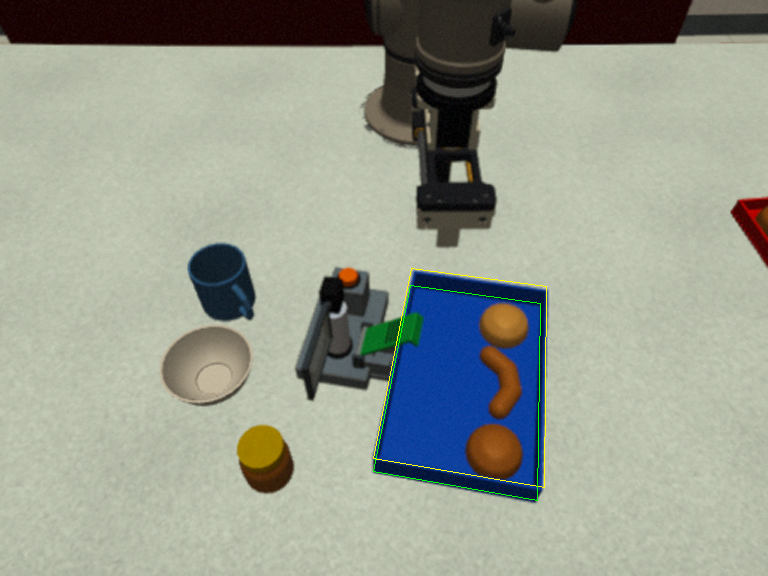

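View pics/side_o.png

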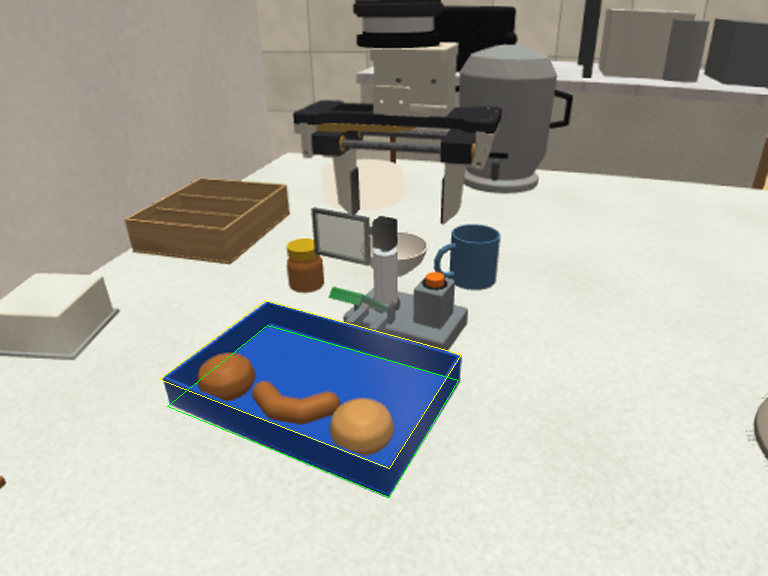

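View pics/scene_z.png

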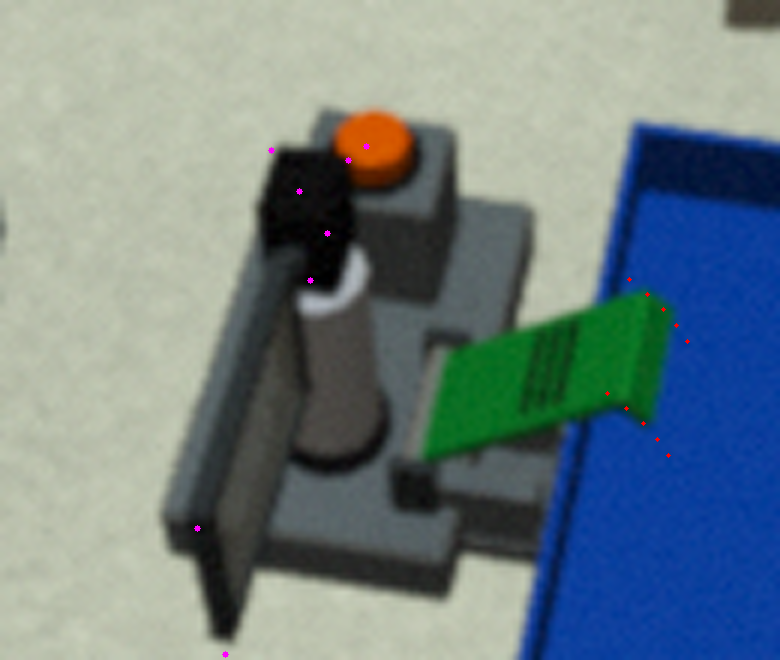

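View pics/side_z.png

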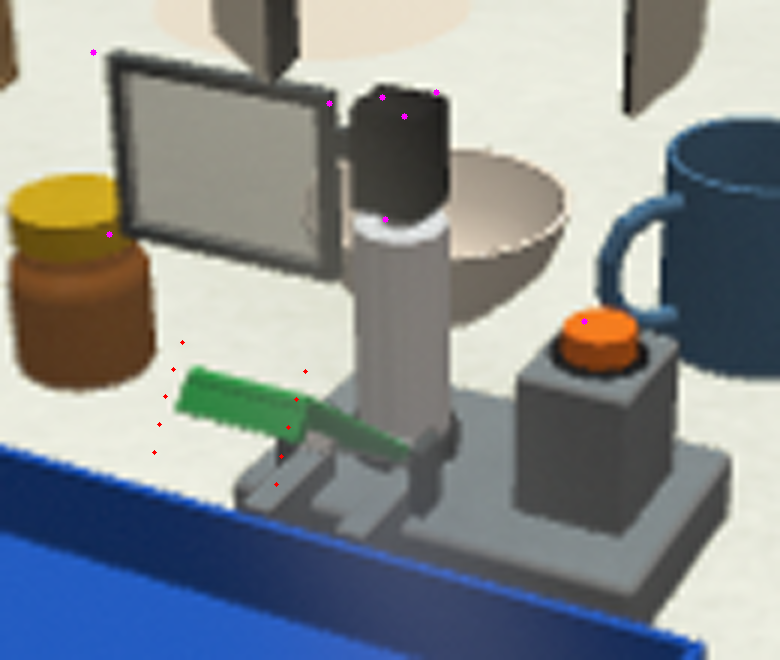

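```bash
python3 - <<'E'
from h import *
C={n:pickle.load(open(f"pics/{n}0.pkl","rb")) for n in ["scene","side","wrist"]}
def z(px,o): return [(u/6+o[0]-.4,v/6+o[1]-.4) for u,v in px]
S=np.array([[-.075,0,.097],[.116,0,.163],[.116,0,.091],[.026,0,.163],[.026,0,.091]])
Os=z([(602,327),(110,52),(128,235),(333,92),(338,278)],(190,130))
Oc=z([(373,140),(187,520),(222,638)],(170,160))
T=np.array([[-.15,.08,.042],[-.15,.28,.042]])
def f(p): 
  return np.concatenate([(proj(C["side"],S2W(p,S))-Os).ravel(),(proj(C["scene"],S2W(p,S[:3]))-Oc).ravel(),(proj(C["scene"],S2W(p,T))-[(275.5,180.5),(366,190)]).ravel()])
r=least_squares(f,[.58,-.13,-.18],loss="soft_l1"); print(r.x.round(4),f(r.x).round(1))
p=r.x; np.save("p.npy",p)
TT=np.array([[-.15,.08,.042],[-.15,.28,.042],[.15,.28,.042],[.15,.08,.042]])
for n,(a,b,w,h) in {"scene":(170,160,130,110),"side":(190,130,130,110)}.items():
    im=C[n]["frame"][:,:,::-1].copy()
    k=6; Z=cv2.resize(im[b:b+h,a:a+w],None,fx=k,fy=k,interpolation=cv2.INTER_CUBIC)
    g=lambda q:(int((q[0]-a+.5)*k),int((q[1]-b+.5)*k))
    pts=S2W(p,[[-.075,0,.097],[0,0,.12],[-.014,.012,.165],[-.014,-.012,.165],[.014,.012,.165],[.116,0,.163],[.116,0,.091],[-.022,.035,.05],[.022,.035,.05]])
    for q in proj(C[n],pts): cv2.circle(Z,g(q),3,(255,0,255),-1)
    for th in (.4,.5,.6,.7,.8):
        for q in proj(C[n],S2W(p,[[x,.035+.09*np.cos(th)-.003*np.sin(th),.05+.09*np.sin(th)+.003*np.cos(th)] for x in (-.022,.022)])): cv2.circle(Z,g(q),2,(0,0,255),-1)
    cv2.polylines(Z,[np.array([g(q) for q in proj(C[n],S2W(p,TT))])],True,(0,255,255),1)
    cv2.imwrite(f"pics/{n}_z2.png",Z)
    Z=cv2.resize(im,None,fx=1.5,fy=1.5); cv2.polylines(Z,[(1.5*proj(C[n],S2W(p,TT))).astype(int)],True,(0,255,255),1)
    cv2.imwrite(f"pics/{n}_o2.png",Z)
E
```

```text
[ 0.5776 -0.1336 -0.2071] [-0.7 -0.3  0.  -0.1 -0.5 -0.3 -0.6 -0.  -0.5  0.5 -0.2 -0.9  0.7 -1.7
 -0.5 -0.2 -0.1 -2.6 -0.5  1.4]
```

View pics/scene_z2.png

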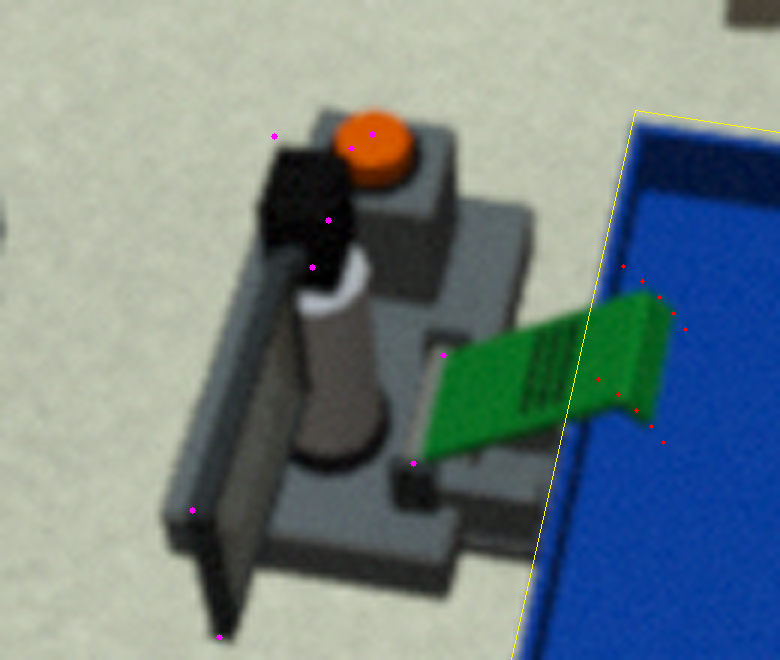

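View pics/side_z2.png

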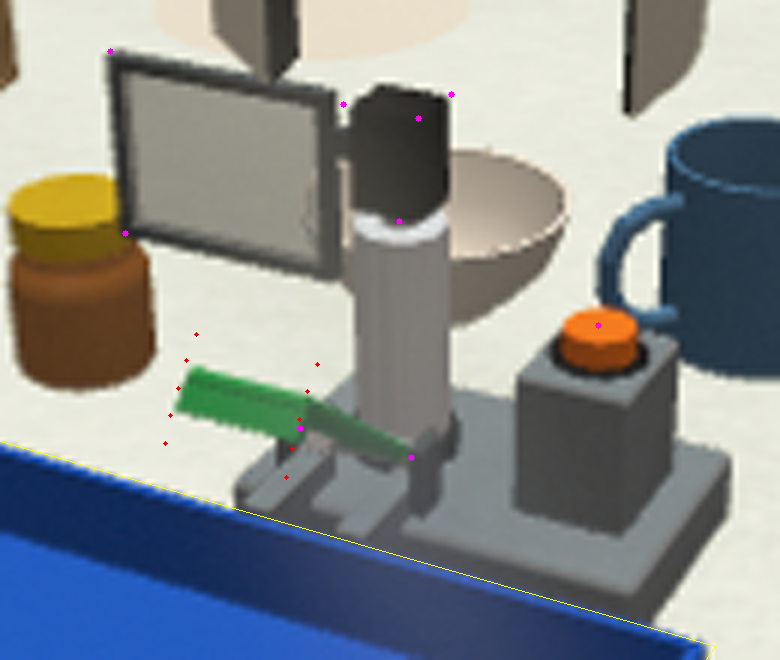

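View pics/scene_o2.png

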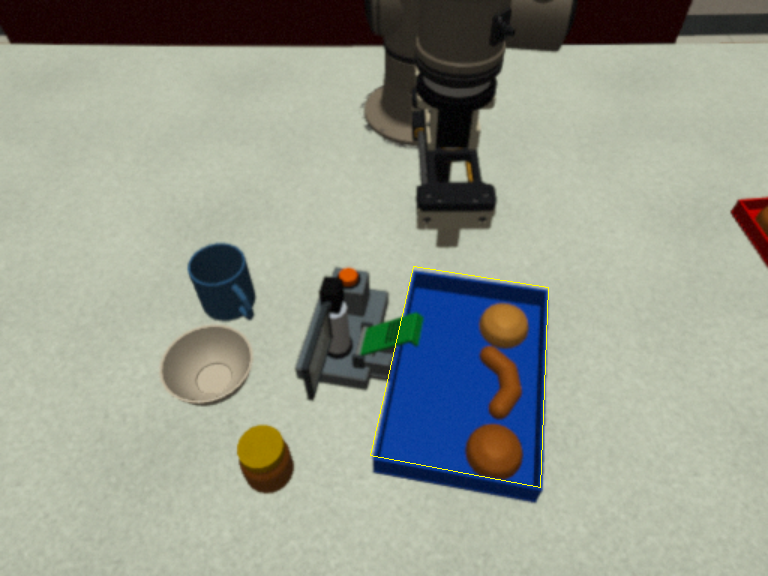

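The pictures show the clip raised about 0.6 rad, with the scene overlay 1–2 px from the fit. The fit puts the stand at about (0.579, -0.134), yaw -0.207. I'll go above the clip pad now with the jaws shut and lying along the stand's x.

```bash
python3 -m crank '[[-2.4,3.6,0,0,0,6,0],[-4.8,7.2,0,0,0,11.9,0],[-4.8,7.2,4,0,0,11.9,0],[-4.8,7.2,6,0,0,11.9,0],[-4.8,7.2,6,0,0,11.9,0]]' 20; python3 - <<'E'
from h import *
from cell import read_camera
for n,s in (("scene",(170,120,150,150)),("side",(130,110,200,150)),("wrist",(0,0,512,384))):
    c=read_camera(n); pickle.dump(c,open(f"pics/{n}1.pkl","wb")); a,b,w,h=s; k=790//w if n!="wrist" else 1
    k=min(k,600//h) if n!="wrist" else 1
    cv2.imwrite(f"pics/{n}1.png",cv2.resize(c["frame"][b:b+h,a:a+w,::-1],None,fx=k,fy=k,interpolation=cv2.INTER_CUBIC))
E
```

```text
time: 0.78
tool_pos: [0.5958, -0.0478, 0.1504]
tool_rot: [-3.137, -0.0, 1.363]
contact_force: [0.4, -1.2, 0.9]
opening: 0.0464
```

View pics/scene1.png

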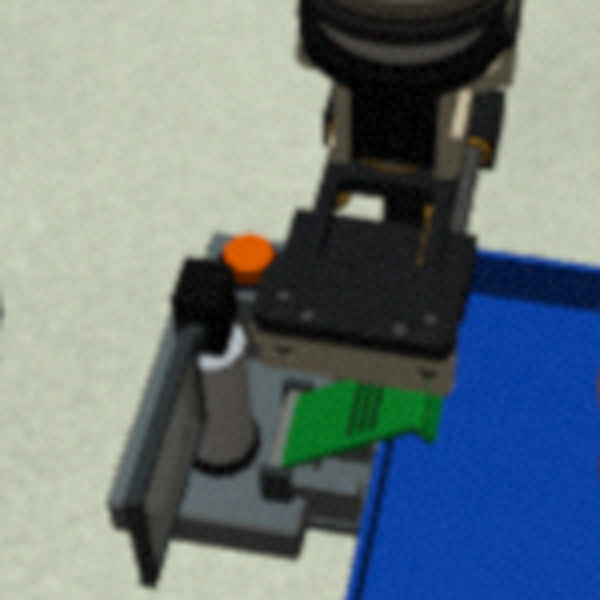

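View pics/side1.png

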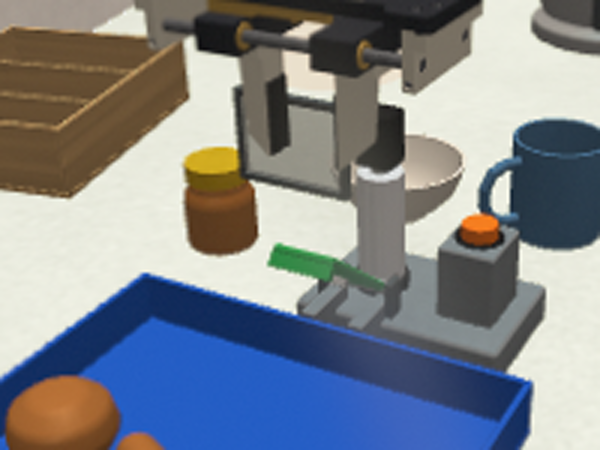

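View pics/wrist1.png

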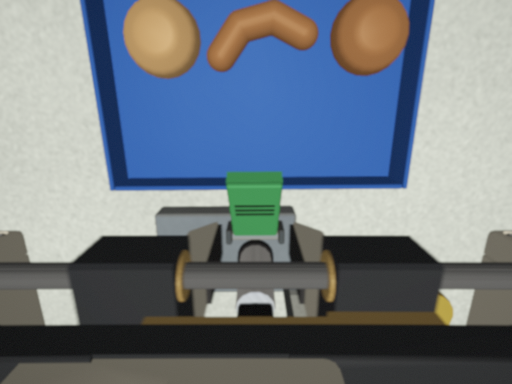

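Wrist view: the tray's sides are parallel to the image, and the clip (column 255) is centred between the fingers (column 256). Pressing down in stages.

```bash
python3 -m crank '[[0,0,0,0,0,0,0],[0,0,0,0,0,0,0],[0,0,1,0,0,0,0],[0,0,2,0,0,0,0],[0,0,3,0,0,0,0]]' 20; python3 -m crank '[[0,0,1,0,0,0,0],[0,0,2,0,0,0,0],[0,0,3,0,0,0,0],[0,0,3,0,0,0,0]]'
```

```text
time: 1.55
tool_pos: [0.5967, -0.0479, 0.1213]
tool_rot: [-3.141, -0.0, 1.363]
contact_force: [1.0, -0.6, -0.1]
opening: 0.0003
time: 2.05
tool_pos: [0.5965, -0.0479, 0.0914]
tool_rot: [-3.14, 0.0, 1.363]
contact_force: [0.4, 0.6, 0.9]
opening: 0.0004
```

```bash
python3 -m crank '[[0,0,0.5,0,0,0,0],[0,0,1,0,0,0,0],[0,0,1.5,0,0,0,0],[0,0,1.5,0,0,0,0]]'; python3 -m crank '[[0,0,0.3,0,0,0,0],[0,0,0.3,0,0,0,0]]'; python3 - <<'E'
from h import *
from cell import read_camera
c=read_camera("side"); a,b,w,h=(130,110,200,150)
cv2.imwrite("pics/side2.png",cv2.resize(c["frame"][b:b+h,a:a+w,::-1],None,fx=3,fy=3,interpolation=cv2.INTER_CUBIC))
E
```

```text
time: 2.55
tool_pos: [0.5967, -0.0479, 0.077]
tool_rot: [-3.141, 0.0, 1.363]
contact_force: [0.3, -0.2, 0.1]
opening: 0.0
time: 2.8
tool_pos: [0.597, -0.048, 0.0743]
tool_rot: [-3.142, 0.0, 1.363]
contact_force: [-0.2, -0.7, -0.8]
opening: 0.0004
```

View pics/side2.png

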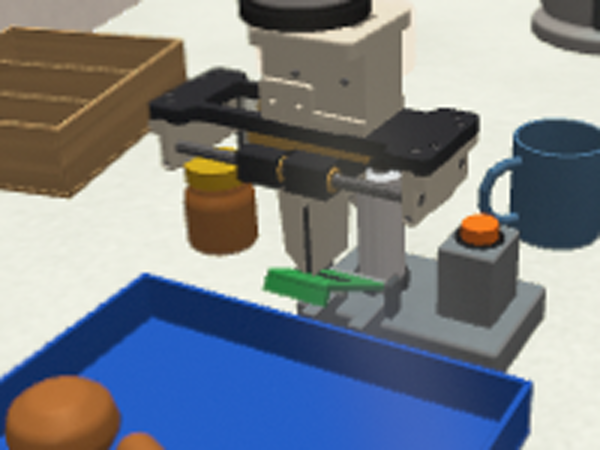

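```bash
python3 - <<'E'
from h import *
from cell import read_camera
c=read_camera("side"); a,b,w,h=(200,165,80,60);k=9
p=np.array([.579,-.1336,-.207])
Z=cv2.resize(c["frame"][b:b+h,a:a+w,::-1],None,fx=k,fy=k,interpolation=cv2.INTER_CUBIC)
g=lambda q:(int((q[0]-a+.5)*k),int((q[1]-b+.5)*k))
for th,col in ((0,(0,0,255)),(.2,(0,255,255)),(.3,(255,0,255)),(.4,(255,0,0)),(.5,(255,255,255))):
    P=S2W(p,[[x,.035+r*np.cos(th)-.003*np.sin(th),.05+r*np.sin(th)+.003*np.cos(th)] for x,r in ((-.022,0),(-.022,.09),(.022,.09),(.022,0))])
    cv2.polylines(Z,[np.array([g(q) for q in proj(c,P)])],True,col,1)
    print(th,[g(q) for q in proj(c,P)])
cv2.circle(Z,g(proj(c,[[.597,-.048,.0553]])[0]),4,(0,255,0),-1)
cv2.imwrite("pics/side3.png",Z)
E
```

```text
0 [(520, 359), (319, 561), (141, 507), (354, 315)]
0.2 [(522, 358), (321, 483), (142, 431), (355, 314)]
0.3 [(522, 357), (326, 442), (145, 391), (356, 314)]
0.4 [(523, 357), (333, 399), (151, 349), (357, 314)]
0.5 [(523, 357), (341, 356), (160, 307), (357, 314)]
```

View pics/side3.png

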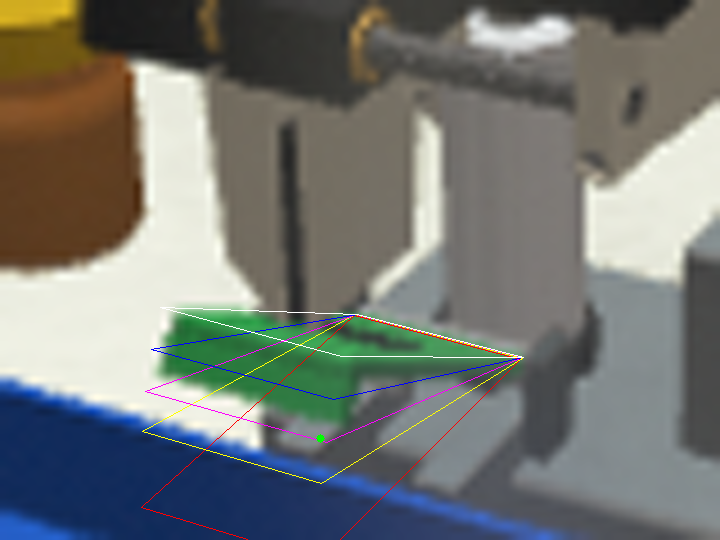

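```bash
python3 - <<'E'
from h import *
from cell import read_camera,robot
o=robot.observe(); print(o["tool_pos"],o["contact_force"])
c=pickle.load(open("pics/side1.pkl","rb"))
u=np.array([np.cos(.207),-np.sin(.207),0])
for z in (.1504,.1314,.17):
  print(z,[(3*(proj(c,np.array([.5958,-.0478,z])+s*.023*u)[0]-[130,110])).round() for s in (1,-1)])
w=read_camera("wrist"); cv2.imwrite("pics/wrist2.png",w["frame"][:,:,::-1])
w=read_camera("scene"); cv2.imwrite("pics/scene2.png",cv2.resize(w["frame"][120:270,170:320,::-1],None,fx=4,fy=4))
E
```

```text
[ 0.59703976 -0.04797217  0.07448258] [-0.1536579 -0.4133103  0.2842523]
0.1504 [array([279., 172.]), array([343., 186.])]
0.1314 [array([280., 199.]), array([344., 214.])]
0.17 [array([277., 143.]), array([342., 157.])]
```

View pics/wrist2.png

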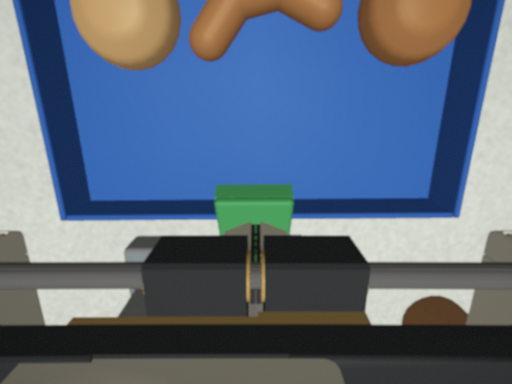

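View pics/scene2.png

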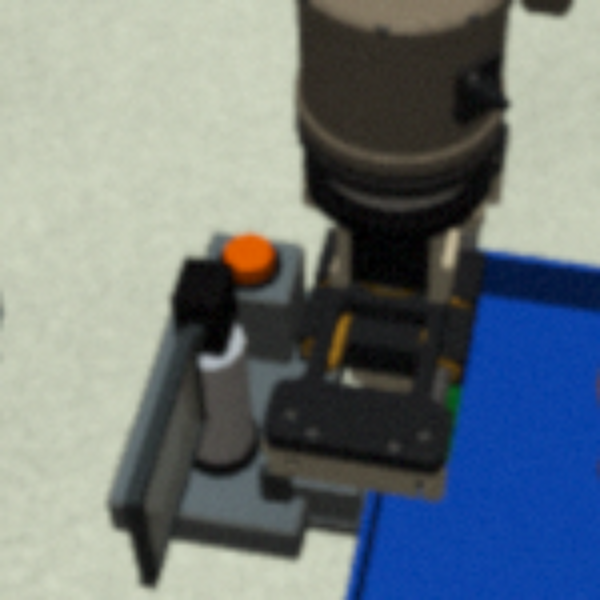

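```bash
python3 - <<'E'
from h import *
for n,tcp,u,hw in (("side0",[.5247,0,.2119],[1,0,0],.046),("side1",[.5958,-.0478,.1504],[np.cos(.207),-np.sin(.207),0],.023)):
    c=pickle.load(open(f"pics/{n}.pkl","rb")); a,b,w,h=(180,90,150,110);k=5
    Z=cv2.resize(c["frame"][b:b+h,a:a+w,::-1],None,fx=k,fy=k,interpolation=cv2.INTER_CUBIC)
    for dz,col in ((0,(0,0,255)),(-.019,(0,255,0)),(.047,(255,0,255))):
        for s in (1,-1):
            q=proj(c,np.array(tcp)+[0,0,dz]+s*hw*np.array(u))[0]; cv2.circle(Z,(int((q[0]-a+.5)*k),int((q[1]-b+.5)*k)),4,col,-1)
    cv2.imwrite(f"pics/{n}_f.png",Z)
E
```

```text
(no output)
```

View pics/side0_f.png

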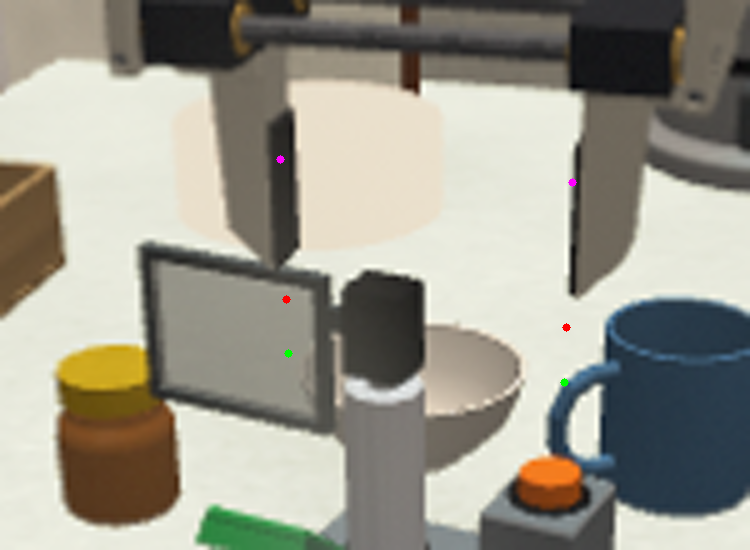

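View pics/side1_f.png

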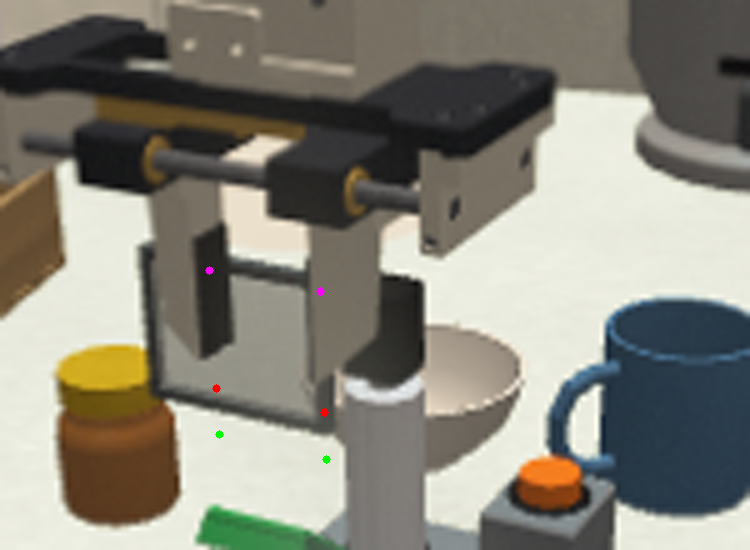

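```bash
python3 - <<'E'
from h import *
c=pickle.load(open("pics/wrist1.pkl","rb")); p=np.array([.579,-.1336,-.207])
Z=cv2.resize(c["frame"][:,:,::-1],None,fx=1.5,fy=1.5)
TT=np.array([[-.15,.08,.042],[-.15,.28,.042],[.15,.28,.042],[.15,.08,.042]])
for z,col in((.042,(0,255,255)),(0,(0,255,0))):
    TT[:,2]=z; cv2.polylines(Z,[(1.5*proj(c,S2W(p,TT))).astype(int)],True,col,1)
th=.55
P=S2W(p,[[x,.035+r*np.cos(th)-.003*np.sin(th),.05+r*np.sin(th)+.003*np.cos(th)] for x,r in ((-.022,0),(-.022,.09),(.022,.09),(.022,0))])
cv2.polylines(Z,[(1.5*proj(c,P)).astype(int)],True,(255,0,255),1)
C=-np.array(c["R"]).T@c["t"]; print("cam pos",C,"axis",np.array(c["R"])[2])
for n,v in (("wrist0",(.5247,0,.2119)),("wrist1",(.5958,-.0478,.1504))):
    k=pickle.load(open(f"pics/{n}.pkl","rb")); print((-np.array(k["R"]).T@k["t"])-v)
    for dz in (.047,0,-.019): print(dz, proj(k,np.array(v)+[0,0,dz]).round())
cv2.imwrite("pics/wrist1_o.png",Z)
E
```

```text
cam pos [0.61252984 0.02902123 0.32507556] axis [-0.05941342 -0.28007466 -0.9581379 ]
[-0.00055487  0.07870991  0.17191911]
0.047 [[257. 272.]]
0 [[257. 231.]]
-0.019 [[257. 219.]]
[0.01672984 0.07682123 0.17467556]
0.047 [[254. 268.]]
0 [[255. 229.]]
-0.019 [[255. 218.]]
```

View pics/wrist1_o.png

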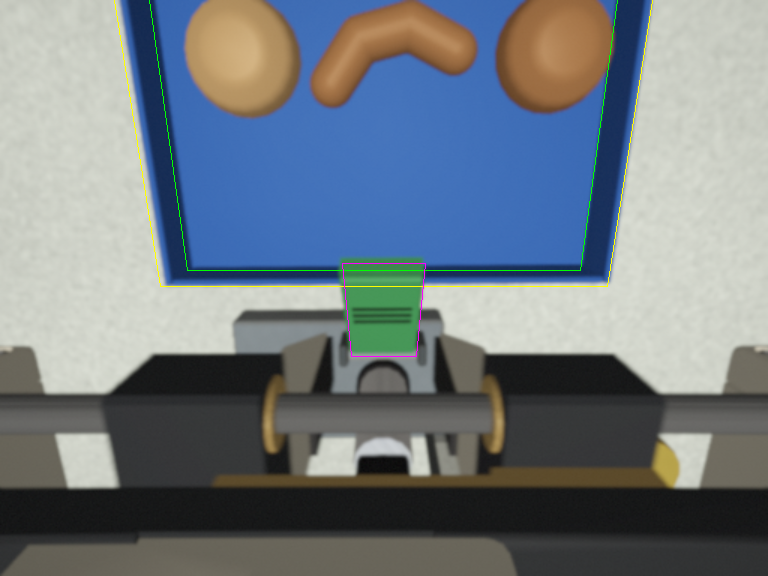

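The side and wrist pictures both put the real fingertips about 30 mm higher than tool_pos and nose_length imply. The clip also still stands at about 0.47 rad with no force on the tool, which agrees. I'll treat the true tip as about TCP z + 0.011 and press on in small steps, watching the force.

```bash
python3 -m crank '[[0,0,0.5,0,0,0,0],[0,0,1,0,0,0,0],[0,0,1,0,0,0,0]]'; python3 -m crank '[[0,0,0.5,0,0,0,0],[0,0,1,0,0,0,0],[0,0,1,0,0,0,0]]';  python3 - <<'E'
from h import *
from cell import read_camera
c=read_camera("side"); a,b,w,h=(190,150,100,75)
cv2.imwrite("pics/side4.png",cv2.resize(c["frame"][b:b+h,a:a+w,::-1],None,fx=7,fy=7,interpolation=cv2.INTER_CUBIC))
E
```

```text
time: 3.38
tool_pos: [0.5966, -0.048, 0.0637]
tool_rot: [-3.14, 0.0, 1.363]
contact_force: [-0.9, -0.9, -0.6]
opening: 0.0009
time: 3.75
tool_pos: [0.597, -0.048, 0.0541]
tool_rot: [-3.142, 0.0, 1.363]
contact_force: [1.1, 0.7, 0.3]
opening: 0.0004
```

View pics/side4.png

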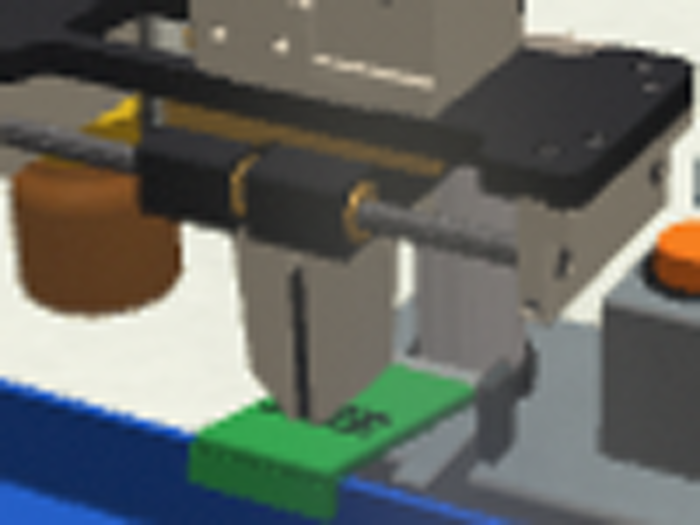

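The flap has come down with the fingers on the pad, and its near corner at about (238, 218) in the side view gives θ ≈ 0.2. Pressing on.

```bash
python3 -m crank '[[0,0,0.3,0,0,0,0],[0,0,0.6,0,0,0,0],[0,0,0.9,0,0,0,0],[0,0,0.9,0,0,0,0]]';  python3 - <<'E'
from h import *
from cell import read_camera
c=read_camera("side"); a,b,w,h=(190,150,100,75)
cv2.imwrite("pics/side5.png",cv2.resize(c["frame"][b:b+h,a:a+w,::-1],None,fx=7,fy=7,interpolation=cv2.INTER_CUBIC))
E
```

```text
time: 4.3
tool_pos: [0.5966, -0.048, 0.0449]
tool_rot: [-3.14, 0.0, 1.363]
contact_force: [-0.9, -0.2, 0.5]
opening: 0.0007
```

View pics/side5.png

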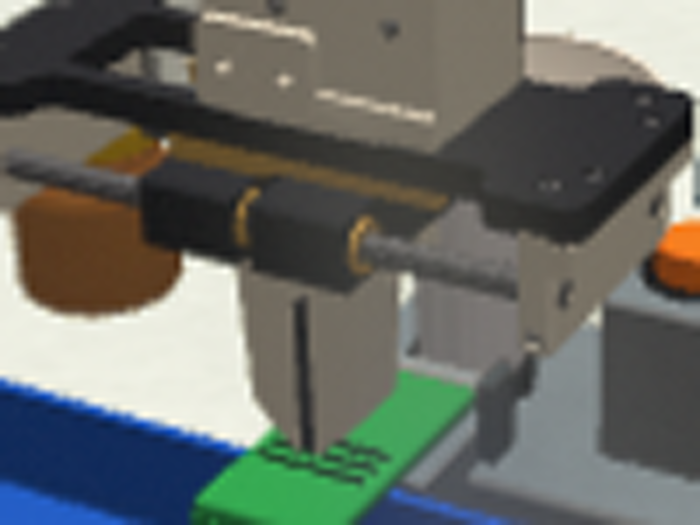

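```bash
python3 -m crank '[[0,0,0.2,0,0,0,0],[0,0,0.4,0,0,0,0],[0,0,0.4,0,0,0,0]]'; python3 -m crank '[[0,0,-5,0,0,0,0],[0,0,-10,0,0,0,0],[0,0,-13,0,0,0,0],[0,0,-13,0,0,0,0]]';  python3 - <<'E'
from h import *
from cell import read_camera
c=read_camera("side"); a,b,w,h=(190,150,100,75);k=7
p=np.array([.579,-.1336,-.207])
Z=cv2.resize(c["frame"][b:b+h,a:a+w,::-1],None,fx=7,fy=7,interpolation=cv2.INTER_CUBIC)
g=lambda q:(int((q[0]-a+.5)*k),int((q[1]-b+.5)*k))
for th,col in ((0,(0,0,255)),(.06,(0,255,255)),(.17,(255,0,255))):
    P=S2W(p,[[x,.035+r*np.cos(th)-.003*np.sin(th),.05+r*np.sin(th)+.003*np.cos(th)] for x,r in ((-.022,0),(-.022,.09),(.022,.09),(.022,0))])
    cv2.polylines(Z,[np.array([g(q) for q in proj(c,P)])],True,col,1)
cv2.imwrite("pics/side6.png",Z)
E
```

```text
time: 4.72
tool_pos: [0.5969, -0.048, 0.0412]
tool_rot: [-3.141, 0.0, 1.363]
contact_force: [-0.1, 0.6, 0.7]
opening: 0.0008
time: 5.22
tool_pos: [0.5985, -0.0483, 0.1743]
tool_rot: [3.136, -0.0, 1.363]
contact_force: [-0.2, -0.0, -0.4]
opening: 0.0007
```

View pics/side6.png

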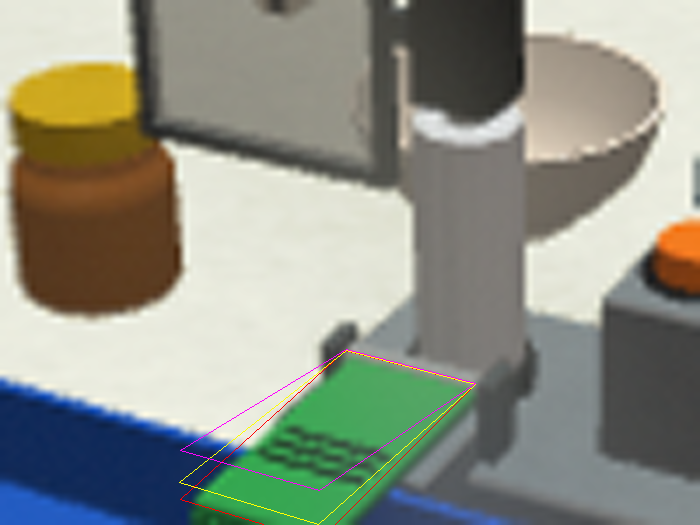

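Clip shut: the overlay matches θ ≈ 0. Now I lift, swing 90° and go above the button, keeping high.

```bash
python3 -m crank '[[0,0,-2,0,0,9,0],[-2.5,-2,-2.5,0,0,18,0],[-5,-4,-2.5,0,0,27,0],[-7,-6,-2.5,0,0,36,0],[-8.8,-7.5,-2.5,0,0,45,0]]'; python3 -m crank '[[0,0,0,0,0,9,0],[0,0,0,0,0,18,0],[0,0,0,0,0,27,0],[0,0,0,0,0,36,0],[0,0,0,0,0,45,0]]'; python3 -m crank '[[0,0,0,0,0,0,0],[0,0,0,0,0,0,0]]'; python3 - <<'E'
from h import *
from cell import read_camera,robot
o=robot.observe(); print(o["qpos"],o["tool_pos"])
p=np.array([.579,-.1336,-.207]); print(S2W(p,[[-.075,0,.097],[0,0,.145]]))
for n,s,k in (("scene",(170,120,150,150),4),("side",(190,100,150,120),5),("wrist",(0,0,512,384),1)):
    c=read_camera(n); a,b,w,h=s;  pickle.dump(c,open(f"pics/{n}7.pkl","wb"))
    Z=cv2.resize(c["frame"][b:b+h,a:a+w,::-1],None,fx=k,fy=k,interpolation=cv2.INTER_CUBIC)
    for dz in (.0,.011):
        q=(proj(c,np.array(o["tool_pos"])+[0,0,dz])[0]-[a-.5,b-.5])*k; cv2.circle(Z,(int(q[0]),int(q[1])),3,(255,0,255),-1)
    cv2.imwrite(f"pics/{n}7.png",Z)
E
```

```text
time: 5.9
tool_pos: [0.5037, -0.1188, 0.1947]
tool_rot: [-3.139, 0.002, 0.572]
contact_force: [-0.7, 0.3, -0.4]
opening: 0.0006
time: 6.52
tool_pos: [0.5046, -0.1183, 0.1946]
tool_rot: [-3.141, 0.003, -0.213]
contact_force: [-0.1, -0.3, -0.2]
opening: 0.0004
time: 6.78
tool_pos: [0.5051, -0.1185, 0.1956]
tool_rot: [-3.141, 0.002, -0.205]
contact_force: [-0.0, 0.2, -0.4]
opening: 0.0003
[-3.78235446e-01  3.46000623e-01  1.56690487e+00 -8.36834079e-06
  1.23029836e+00  1.39727148e+00] [ 0.50508081 -0.11849497  0.19556877]
[[ 0.50560111 -0.11818563  0.097     ]
 [ 0.579      -0.1336      0.145     ]]
```

View pics/scene7.png

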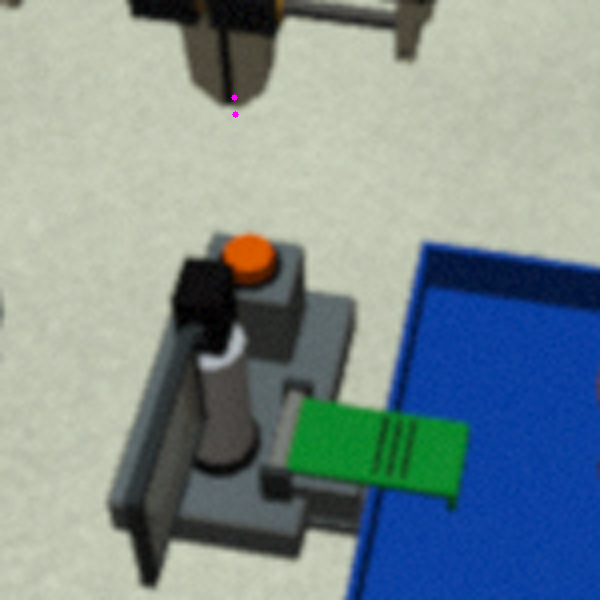

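View pics/side7.png

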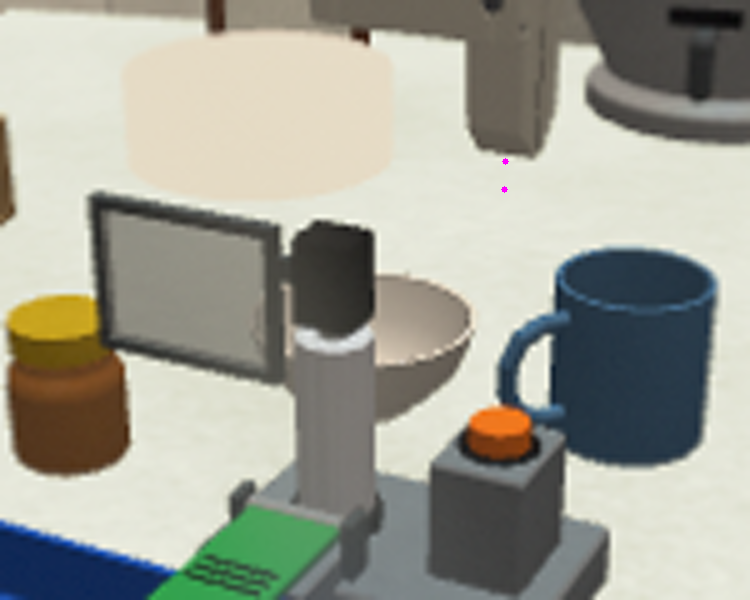

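View pics/wrist7.png

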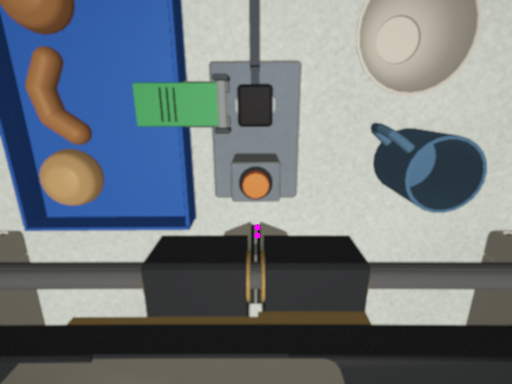

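```bash
python3 - <<'E'
from h import *
c=pickle.load(open("pics/wrist7.pkl","rb"))
for p in ([.579,-.1336,-.207],[.582,-.1336,-.207]): print(proj(c,S2W(np.array(p),[[-.075,0,.097],[0,0,.165]])).round(1))
E
```

```text
[[256.  184.6]
 [256.2 103.8]]
[[255.3 181.7]
 [255.3  99.1]]
```

Wrist view: the clip lies flat, the button is at (256,184) against (256,184.6) predicted, and the grip top is at (255,105) against (256,104), so the pose is confirmed. Descending onto the button.

```bash
python3 -m crank '[[0,0,3,0,0,0,0],[0,0,6,0,0,0,0],[0,0,9,0,0,0,0],[0,0,10,0,0,0,0],[0,0,10,0,0,0,0]]'; python3 -m crank '[[0,0,0.4,0,0,0,0],[0,0,0.8,0,0,0,0],[0,0,0.8,0,0,0,0]]';python3 -m crank '[[0,0,0.3,0,0,0,0],[0,0,0.6,0,0,0,0],[0,0,0.6,0,0,0,0]]'; python3 - <<'E'
from h import *
from cell import read_camera
for n,s,k in (("scene",(190,130,80,80),6),("side",(230,130,100,90),6)):
    c=read_camera(n); a,b,w,h=s
    cv2.imwrite(f"pics/{n}8.png",cv2.resize(c["frame"][b:b+h,a:a+w,::-1],None,fx=k,fy=k,interpolation=cv2.INTER_CUBIC))
E
```

```text
time: 7.55
tool_pos: [0.5055, -0.1186, 0.0964]
tool_rot: [-3.141, 0.001, -0.207]
contact_force: [-0.2, -0.3, 0.9]
opening: 0.0004
time: 7.92
tool_pos: [0.5055, -0.1186, 0.0886]
tool_rot: [3.142, -0.0, -0.208]
contact_force: [-0.1, -0.2, 0.7]
opening: 0.0009
time: 8.3
tool_pos: [0.5054, -0.1186, 0.0822]
tool_rot: [-3.142, 0.0, -0.208]
contact_force: [-1.0, 0.1, -0.4]
opening: 0.0003
```

View pics/side8.png

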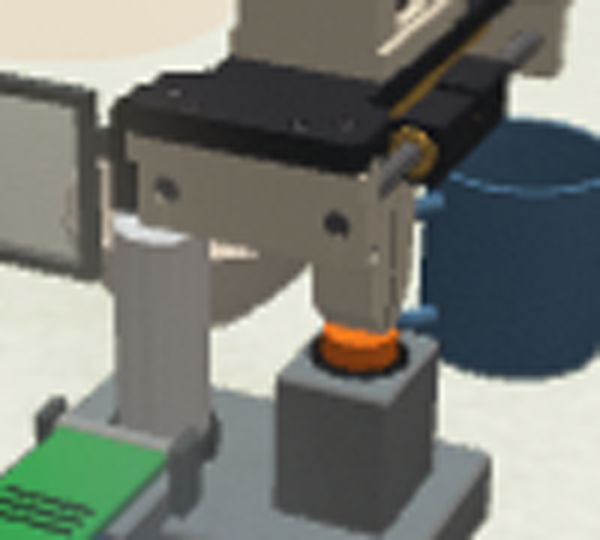

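```bash
python3 -m crank '[[0,0,0.3,0,0,0,0],[0,0,0.5,0,0,0,0],[0,0,0.5,0,0,0,0]]';python3 -m crank '[[0,0,0.3,0,0,0,0],[0,0,0.5,0,0,0,0],[0,0,0.5,0,0,0,0]]'; python3 - <<'E'
from h import *
from cell import read_camera
for n,s,k in (("scene",(190,130,80,80),6),("side",(230,130,100,90),6)):
    c=read_camera(n); a,b,w,h=s
    cv2.imwrite(f"pics/{n}9.png",cv2.resize(c["frame"][b:b+h,a:a+w,::-1],None,fx=k,fy=k,interpolation=cv2.INTER_CUBIC))
E
```

```text
time: 8.78
tool_pos: [0.5055, -0.1186, 0.0773]
tool_rot: [-3.142, -0.0, -0.208]
contact_force: [0.6, 0.1, 0.3]
opening: 0.0004
time: 9.15
tool_pos: [0.5057, -0.1187, 0.0747]
tool_rot: [3.141, -0.002, -0.207]
contact_force: [-7.8, 2.9, 23.2]
opening: 0.0005
```

View pics/side9.png

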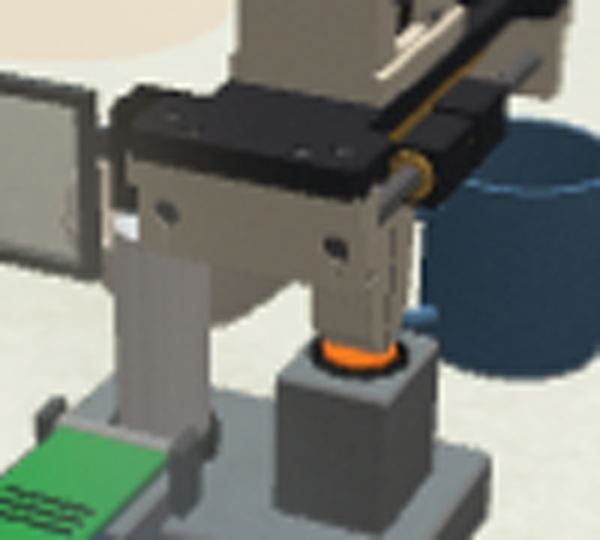

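View pics/scene9.png

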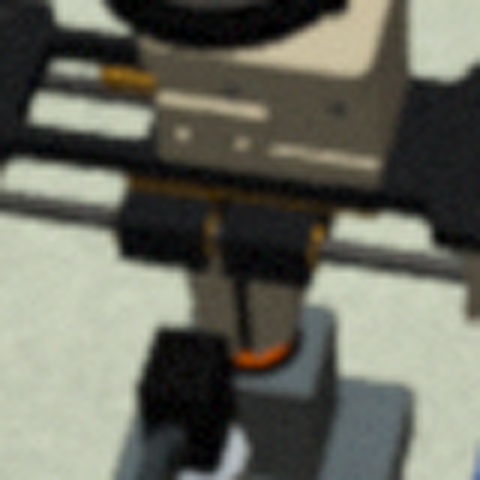

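Force rose to 23 N, so the button is at its bottom. Lift, move over the mast, and look.

```bash
python3 -m crank '[[0,0,-4,0,0,0,0],[0,0,-8,0,0,0,0],[0,0,-11.5,0,0,0,0.5],[0,0,-11.5,0,0,0,1],[0,0,-11.5,0,0,0,1]]'; python3 - <<'E'
from h import *
from cell import read_camera
for n,s,k in (("wrist",(150,0,200,250),3),("side",(230,130,100,90),6)):
    c=read_camera(n); a,b,w,h=s; k=2 if n=="wrist" else k
    cv2.imwrite(f"pics/{n}10.png",cv2.resize(c["frame"][b:b+h,a:a+w,::-1],None,fx=k,fy=k,interpolation=cv2.INTER_CUBIC))
E
```

```text
time: 9.88
tool_pos: [0.5049, -0.1184, 0.1864]
tool_rot: [-3.141, 0.001, -0.208]
contact_force: [-0.2, -0.5, 0.1]
opening: 0.0256
```

View pics/side10.png

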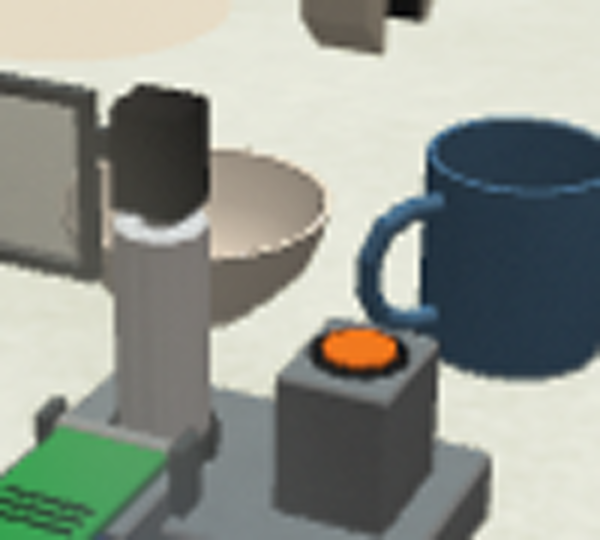

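View pics/wrist10.png

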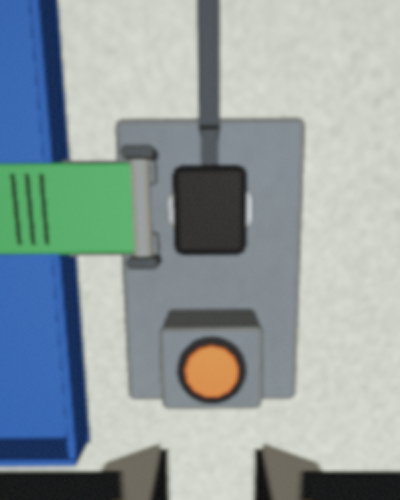

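The button is flush in its tower at side pixel (360,348), and the mast block at column 255 is centred between the jaws. Moving over the mast with the jaws open, then down.

```bash
python3 -m crank '[[2,0,0,0,0,0,1],[4,0,0,0,0,0,1],[6,0,0,0,0,0,1],[7.5,0,0,0,0,0,1],[7.5,0,0,0,0,0,1]]'; python3 -m crank '[[0,0,2,0,0,0,1],[0,0,4,0,0,0,1],[0,0,6,0,0,0,1],[0,0,6.7,0,0,0,1],[0,0,6.7,0,0,0,1]]';python3 - <<'E'
from h import *
from cell import read_camera
for n,s,k in (("scene",(160,120,120,120),5),("side",(180,70,150,120),5)):
    c=read_camera(n); a,b,w,h=s
    cv2.imwrite(f"pics/{n}11.png",cv2.resize(c["frame"][b:b+h,a:a+w,::-1],None,fx=k,fy=k,interpolation=cv2.INTER_CUBIC))
E
```

```text
time: 10.6
tool_pos: [0.5788, -0.1341, 0.1857]
tool_rot: [-3.141, 0.002, -0.208]
contact_force: [-0.1, -0.4, 0.4]
opening: 0.0837
time: 11.22
tool_pos: [0.5784, -0.1339, 0.1201]
tool_rot: [-3.141, 0.001, -0.208]
contact_force: [-0.2, 0.0, 0.8]
opening: 0.0917
```

View pics/side11.png

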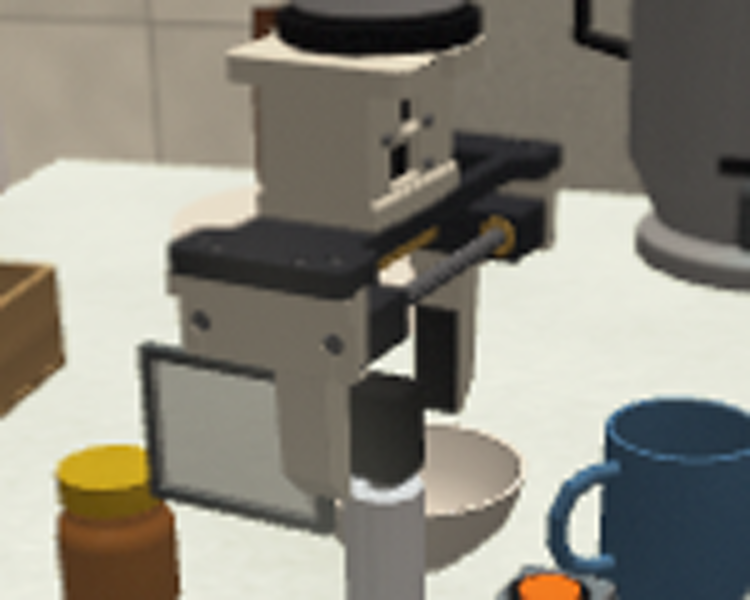

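View pics/scene11.png

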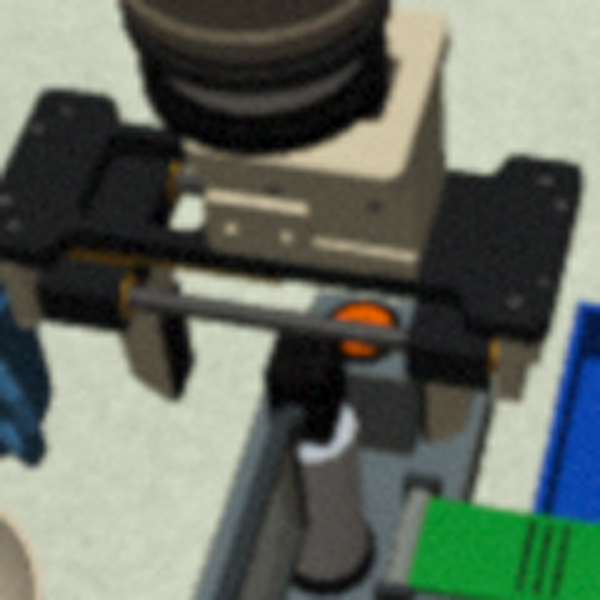

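The block sits between the fingers, and the tips are just above the sleeve top. Closing.

```bash
python3 -m crank '[[0,0,0,0,0,0,0],[0,0,0,0,0,0,0],[0,0,0,0,0,0,0],[0,0,0,0,0,0,0],[0,0,0,0,0,0,0]]' 40; python3 -m crank '[[0,0,0,0,0,0,0],[0,0,0,0,0,0,0],[0,0,0,0,0,0,0],[0,0,0,0,0,0,0]]' 40;python3 - <<'E'
from h import *
from cell import read_camera
for n,s,k in (("side",(180,70,150,120),5),):
    c=read_camera(n); a,b,w,h=s
    cv2.imwrite(f"pics/{n}12.png",cv2.resize(c["frame"][b:b+h,a:a+w,::-1],None,fx=k,fy=k,interpolation=cv2.INTER_CUBIC))
E
```

```text
time: 11.95
tool_pos: [0.5789, -0.1341, 0.1205]
tool_rot: [3.142, -0.0, -0.208]
contact_force: [0.2, 0.2, 0.4]
opening: 0.0461
time: 12.45
tool_pos: [0.579, -0.1336, 0.1204]
tool_rot: [-3.141, -0.0, -0.207]
contact_force: [-0.3, 3.6, 0.8]
opening: 0.0238
```

View pics/side12.png

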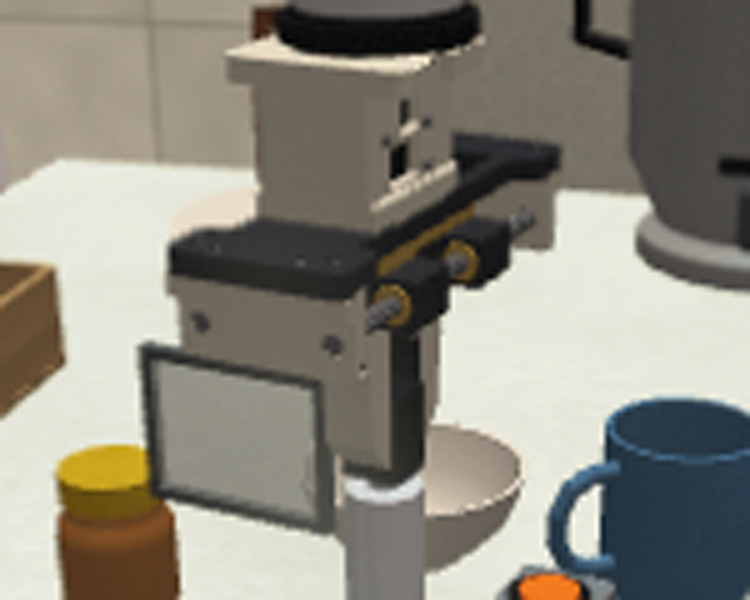

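Gripped at 23.8 mm, which matches the 24 mm block. Pulling up.

```bash
python3 -m crank '[[0,0,-1,0,0,0,0],[0,0,-2,0,0,0,0],[0,0,-3,0,0,0,0],[0,0,-4,0,0,0,0],[0,0,-4,0,0,0,0]]' 50; python3 -m crank '[[0,0,-0.7,0,0,0,0],[0,0,-1.4,0,0,0,0],[0,0,-2.2,0,0,0,0],[0,0,-3,0,0,0,0],[0,0,-3,0,0,0,0]]' 50; python3 -m crank '[[0,0,-0.7,0,0,0,0],[0,0,-1.4,0,0,0,0],[0,0,-2.2,0,0,0,0],[0,0,-2.6,0,0,0,0],[0,0,-2.6,0,0,0,0]]' 50
```

```text
time: 13.12
tool_pos: [0.579, -0.1336, 0.1616]
tool_rot: [-3.141, -0.001, -0.208]
contact_force: [1.6, 5.2, -3.2]
opening: 0.0236
time: 13.75
tool_pos: [0.5789, -0.1336, 0.1912]
tool_rot: [-3.141, -0.001, -0.208]
contact_force: [3.8, 5.2, -3.0]
opening: 0.0239
time: 14.38
tool_pos: [0.579, -0.1336, 0.217]
tool_rot: [-3.141, -0.001, -0.208]
contact_force: [2.4, 4.3, -1.6]
opening: 0.0236
```

```bash
python3 -m crank '[[0,0,-0.3,0,0,0,0],[0,0,-0.4,0,0,0,0],[0,0,-0.4,0,0,0,0]]' 50; python3 -m crank '[[0,0,-0.2,0,0,0,0],[0,0,-0.2,0,0,0,0],[0,0,-0.2,0,0,0,0],[0,0,-0.2,0,0,0,0]]' 50;python3 - <<'E'
from h import *
from cell import read_camera
for n,s,k in (("side",(180,40,150,120),5),("scene",(100,120,200,150),4)):
    c=read_camera(n); a,b,w,h=s
    cv2.imwrite(f"pics/{n}13.png",cv2.resize(c["frame"][b:b+h,a:a+w,::-1],None,fx=k,fy=k,interpolation=cv2.INTER_CUBIC))
E
```

```text
time: 14.75
tool_pos: [0.5789, -0.1336, 0.2204]
tool_rot: [-3.141, 0.0, -0.207]
contact_force: [2.8, 4.9, -3.3]
opening: 0.0235
time: 15.25
tool_pos: [0.5789, -0.1336, 0.2205]
tool_rot: [-3.14, 0.002, -0.208]
contact_force: [6.6, 3.2, -13.5]
opening: 0.0235
```

View pics/side13.png

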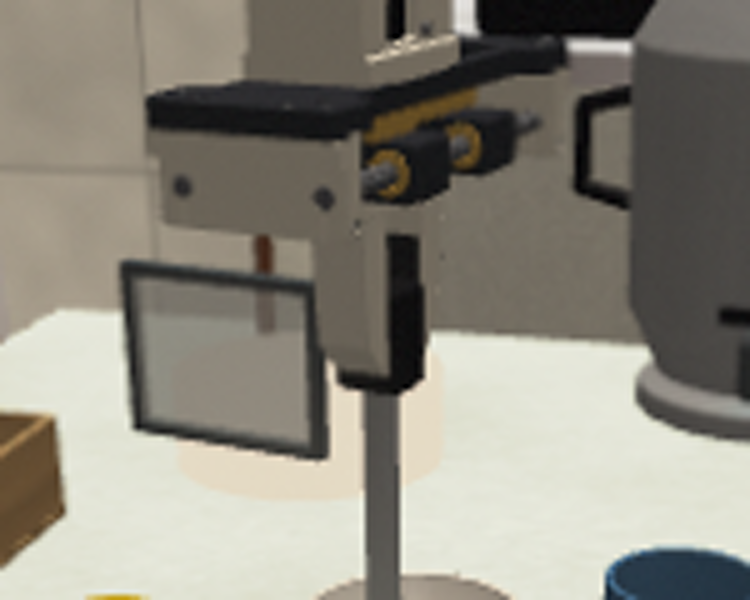

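View pics/scene13.png

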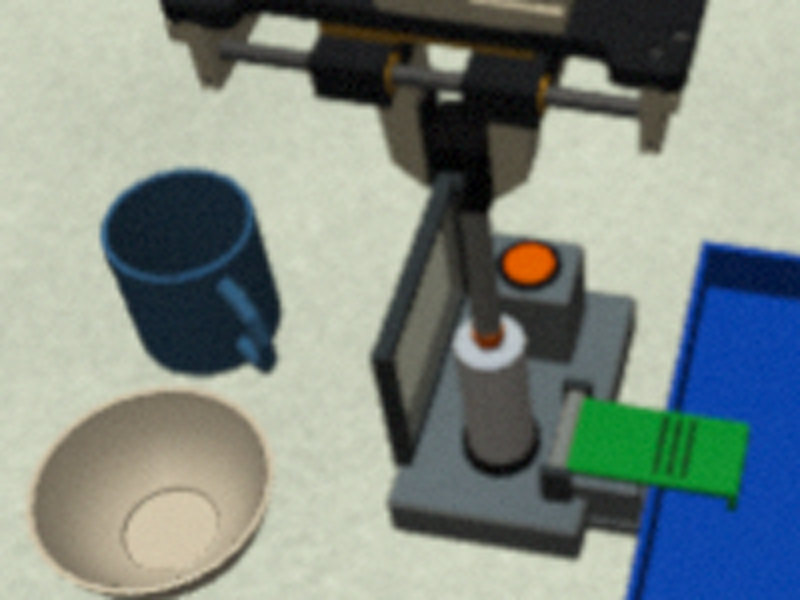

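The orange band shows above the sleeve at scene picture (488,337). The last upward command moved the TCP no further (0.2205), and the downward force rose to 13.5 N, so the mast is at the hard stop. The clip is flat, the button is in and the mug and bowl are undisturbed. I'll hold briefly and hand in.

```bash
python3 -m crank '[[0,0,0,0,0,0,0],[0,0,0,0,0,0,0],[0,0,0,0,0,0,0],[0,0,0,0,0,0,0]]' 50; python3 - <<'E'
from cell import robot
print(robot.hand_in())
E
```

```text
time: 15.85
tool_pos: [0.5789, -0.1336, 0.2205]
tool_rot: [-3.14, 0.002, -0.208]
contact_force: [6.7, 3.6, -12.8]
opening: 0.024
the job is handed in; nothing more can be done
None
```

The sign stand is up, and I handed in at 15.85 s of the 51 s allowed. I pressed the clip shut, pushed the button to its bottom (23 N), then gripped the black block and pulled the mast straight up to its second stop.

**Last checks**
- **Mast:** it rose about 100 mm and the orange band shows above the sleeve. The TCP no longer rises, with about 13 N pulling against the stop.
- **Grip:** the jaws hold the block at 24 mm with the grip set to 50 N.
- **Clip and button:** in the pictures the clip lies flat and the button is flush in its tower.
- **Loose items:** the mug and bowl look undisturbed in the last picture. The pastries and the jam jar were not in that view. I did not touch them, and the pastries and jar looked in place in earlier pictures.

**What disagreed:** the cameras showed the fingertips about 30 mm higher than tool_pos and nose_length imply. Because of this the first press stopped with the clip only partly down. I worked from the camera-measured tip after that, and the contact heights agreed with it. I also felt no clear force when the clip snapped shut, so the clip check rests on the pictures alone.

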